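# Pop the spare-battery hatch of the yellow charging dock

### The arm

A 6-joint arm with a two-finger parallel gripper is mounted at the origin on the work surface. World frame = base frame: x ahead of the robot, y to its left, z up, the work surface at z = 0. Lengths are in m, angles in rad, forces in N, time in s.
With the tool pointing down it reaches from about 0.3 to 0.85 m from the base axis. Payload 5.4 kg.
Tool frame: the origin (TCP) lies at the very end of the fingers, on their centre line; the grasp point (between the pads) lies 19 mm behind it; z points along the fingers, y is the line along which they close (so a half turn about z gives the same grasp; the last joint's range is limited). The gripper opens to 85 mm and grips with 20 to 120 N. Pads are 22 mm wide; open, the fingers measure 114 mm over their backs; the gripper's body (76 mm by 85 mm) begins 54 mm behind the grasp point. The pads swing forward as they close: fully open they stand 13 mm farther back than shut.
Start: joints at [-1.407, 0.158, 1.597, -0, 1.386, -0.21], TCP at [0.21, -0.535, 0.231] pointing down, gripper open.
Joint ranges: [-2.91, 2.91], [-0.94, 2.29], [0.18, 2.7], [-1.29, 4.43], [0.17, 2.64], [-3, 3]. Speed limits (rad/s): [2.57, 2.57, 3.14, 3.14, 3.14, 3.14].

### API

Orientations are given as a rotation vector (axis times angle).
In Python, from workcell import r, snapshot, camera_params gives the robot as it stands. The module is installed in compiled form; this text tells all that it offers.
- The arm moves only by the tool arm_command, never from a script. Its argument "series" is one flat list of numbers, 4 for each row, row after row: the shift along the tool's x, y, z in m, then the turn about the tool's z in rad. In form: [tx, ty, tz, twist, tx, ty, tz, twist, ...]. A call has exactly 10 rows; each row is the pose to reach, as a shift and turn from the pose commanded when the call began, along the tool's axes at that moment; what a row does not reach only later rows make up. A row lasts 1/12 s, in which the tool goes at most 41.7 mm and 7.16 degrees, less where a joint would pass 70% of its speed; a pose out of reach is approached as far as the arm can. A call with a gripper value outside its range is refused whole. "grip" is the opening, from -1 (shut) to 1 (fully open), so that 0 is half open, set as the call begins (left out, the last holds). The fingers move at their own pace and stop on an object; "newtons" is the grip in N (left out, the last holds). Time passes only in rows, so rows that repeat a pose let the fingers close, or fill a call up. It gives the time, the measured TCP pose, the force, the opening and the grip force at its end, in the units of the state.
- r.sense(): the state, without advancing time (a new reading comes with each control period).
- snapshot(name): name is "scene" or "top"; returns the picture (384x512x3 uint8, blue, green, red); there is no depth.
- camera_params(name): a dict with "K" (3x3 intrinsics, pixels), "rvec" (rotation vector, rad) and "tvec" (3), from world to camera coordinates, as OpenCV has them. Camera axes: x right, y down, z forward; pixel columns grow to the right and rows downward; lengths in m; the calibration is good to about 2 mm. A picture is of the moment at which its call begins. camera_params takes no time and is no camera call.
- r.job_done(): hands the job in; it is judged then, once.
The state is a dict: "t": time; "joint_positions": joint angles; "dq": joint speeds; "effort": joint torques, N m; "eef_pos": TCP position; "ee_rot": TCP orientation; "contact_force": force on the tool from outside, world axes, zero at the start; "ft_torque": the same for the moment, N m; "gripper_width": finger opening in m; "gripper_force": force on a finger pad.
Only numpy, scipy, OpenCV 4.12 (cv2) and the standard library are available. Lean on these libraries where they do the work, as an engineer would, in place of code of your own. Each camera call takes 0.05 s, during which the arm holds its last target. There are 200 camera calls.

### The job

Open the spare-battery hatch of the charging dock with the yellow press spot: with closed fingertips press the yellow spot down once, all the way, then draw straight up and let the hatch pop open by itself. Do not push the hatch back down; with your hand clear of it, wait about two seconds to see that it stays open before you finish. Leave the blue dock's hatch shut and the cup, bottle and curing light where they are; nothing is to be gripped or lifted.

Things in the scene. Friction and masses are not known exactly. Their poses are not given: they have to be found in the camera images.
- yellow_press_spot (a point): Centre of the flat round yellow press spot (30 mm across) on top of the yellow dock's white hatch, riding on it; 78 mm above the worktop when shut, 22 mm behind the hatch's free front edge, mid-width, 76 mm in front of the hinge. x: from front edge to hinge, y: along the hinge, z: out of the hatch's top. It rises about 43 mm as the hatch pops open, ending tilted 0.6 rad.
- yellow_hatch (a joint): Hinge of the yellow dock's hatch, rad: about 0 to 0.015 shut and latched; negative pressed in (solid stop at -0.12, 9 mm down at the spot, 3 to 4 N to get there); positive raised. Push-push latch: pressing to the stop and letting go releases it; a spring lifts it to 0.60 and keeps it there; pressing the raised hatch fully down and letting go latches it shut again.
- yellow_dock: White charging dock with yellow markings, fixed to the worktop: a 98 x 86 mm battery bay under a white hatch (100 x 92 mm, top 77 mm up) and behind it (+x) a 46 mm long, 66 mm high block. Origin: underside, bay's centre; +x from the hatch's front edge to its hinge (parallel to y, at x = +44 mm, 62 mm up). The hatch's rim overlaps the bay: nothing stands round it as it sinks.
- blue_press_spot (a point): Centre of the flat round blue press spot (30 mm across) on top of the blue dock's white hatch, riding on it; 78 mm above the worktop when shut, 22 mm behind the hatch's free front edge, mid-width, 76 mm in front of the hinge. x: from front edge to hinge, y: along the hinge, z: out of the hatch's top. It rises about 43 mm as the hatch pops open, ending tilted 0.6 rad.
- blue_hatch (a joint): Hinge of the blue dock's hatch, rad: about 0 to 0.015 shut and latched; negative pressed in (solid stop at -0.12, 9 mm down at the spot, 3 to 4 N to get there); positive raised. Push-push latch: pressing to the stop and letting go releases it; a spring lifts it to 0.60 and keeps it there; pressing the raised hatch fully down and letting go latches it shut again.
- blue_dock: White charging dock with blue markings, fixed to the worktop: a 98 x 86 mm battery bay under a white hatch (100 x 92 mm, top 77 mm up) and behind it (+x) a 46 mm long, 66 mm high block. Origin: underside, bay's centre; +x from the hatch's front edge to its hinge (parallel to y, at x = +44 mm, 62 mm up). The hatch's rim overlaps the bay: nothing stands round it as it sinks.
- cup_center (a point): Centre, half-way up, of a loose open steel cup, 60 mm across and 70 mm high, z up. A bystander.
- bottle_center (a point): Centre, half-way up, of a loose amber bottle, 44 mm across and about 95 mm high, z up. A bystander.
- light_center (a point): Centre of the white handle (24 mm across, 130 mm long along y) of a loose cordless curing light lying on the worktop, 12 mm up; steel tip 12 mm across reaching 105 mm towards +y, with a round orange shield 44 mm across at +80 mm. A bystander.
Mind the look-alikes: they are no part of the job. Leave any purple look-alike of the blue_dock alone. What is shaped like the yellow_dock but green is not meant.

How it is judged:
On the way, in this order (a step that is already met when the one before it is completed fails the run):
1. the yellow hatch is pressed in with the fingers at its yellow spot (value of joint yellow_hatch below -0.05 rad and contact force between the fingers and yellow_hatch above 0.5 N and horizontal distance between the grasp point and yellow_press_spot below 0.03 m), for 0.02 s.
2. the yellow hatch stands open on its own for a second, the robot not touching it (value of joint yellow_hatch above 0.5 rad and contact force between each of the arm, the fingers and yellow_hatch below 0.05 N), for 1 s.
At the end, for the whole second after the job is handed in: The yellow hatch stands open and still (more than 0.5 rad), the blue hatch is shut (within 0.03 rad), and cup, bottle and curing light are within 20 mm of where they stood (value of joint yellow_hatch above 0.5 rad and velocity of joint yellow_hatch between -0.05 and 0.05 rad/s and value of joint blue_hatch between -0.03 and 0.03 rad and distance of each of cup_center, bottle_center, light_center from where it was at the start of the episode below 0.02 m); the robot touches nothing.
It fails at once if the yellow hatch is pushed back down after it has popped (value of joint yellow_hatch between 0.1 and 0.45 rad and velocity of joint yellow_hatch below -0.2 rad/s).
It fails at once if the blue hatch is pressed in or opened (value of joint blue_hatch below -0.04 rad or value of joint blue_hatch above 0.05 rad).
It fails at once if the cup, bottle or curing light is lifted, tipped or shoved away (distance of any of cup_center, bottle_center, light_center from where it was at the start of the episode above 0.03 m or angle between any of cup_center, bottle_center, light_center's own z axis and vertical above 0.5 rad).
It also fails if it takes over 29 s, if anything falls off the work surface, if the arm or the gripper's body presses on something with over 40 N, if the wrist force passes 120 N, or if a joint passes its speed limit or range.

## Working session

There is one attempt and no reset: what is moved stays moved. The work goes in short steps, Python scripts to look and compute and a tool call to move; the robot and the scene stay as the last step left them, time stands still between calls to the robot, and variables do not carry over. Pictures are saved under pics/ and viewed, at most 10 in all, crops included, and the job is handed in when it is done.

Besides the shell and the picture viewer there is one more tool, called after "Call:" as a command line: name --argument value ..., lists and objects as JSON in quotes. arm_command: Moves the arm, as the interface text tells. Its arguments: {"type":"object","properties":{"series":{"type":"array"},"grip":{"type":"number"},"newtons":{"type":"number"}},"required":["series"]}

```bash
mkdir -p pics; python3 - <<'E'
from workcell import r,snapshot,camera_params
import cv2
for n in("scene","top"):
    cv2.imwrite(f"pics/{n}0.png",snapshot(n))
s=r.sense();print(s['t'],s['eef_pos'],s['ee_rot'],s['gripper_width'])
E
```

```text
0.1 [ 0.20984648 -0.53473626  0.23039194] [-3.08513310e+00 -5.83430925e-01 -3.90930449e-05] 0.08553456071771087
```

View pics/top0.png

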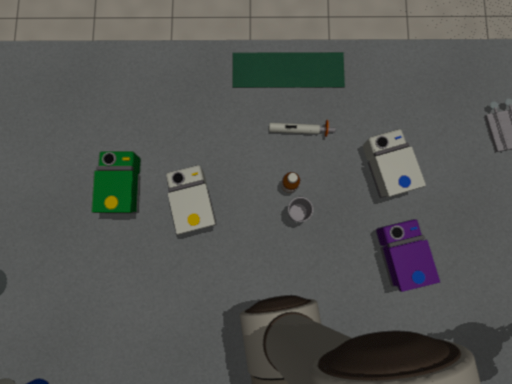

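View pics/scene0.png

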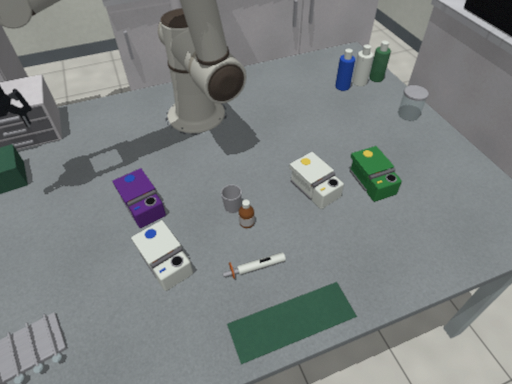

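Yellow-spotted candidates in the top view are the white dock (194,219) and the green dock (111,202). The white one fits "white dock with yellow markings"; the green one is the look-alike. The white dock at (404,182) has a blue spot, and the purple one (419,278) is also a look-alike. The cup is at (299,210), the bottle at (291,181) and the light at (298,128). I'll measure the spot and confirm it in a crop.

```bash
cat > h.py <<'E'
import cv2,numpy as np
from workcell import r,snapshot,camera_params
def ray(n,uv,z):
    c=camera_params(n);K=np.array(c['K'],float);R=cv2.Rodrigues(np.array(c['rvec'],float))[0];t=np.array(c['tvec'],float).ravel()
    o=-R.T@t;d=R.T@np.linalg.inv(K)@np.array([*uv,1.]);return o+d*(z-o[2])/d[2]
def spot(im,near,rad):
    h=cv2.cvtColor(im,cv2.COLOR_BGR2HSV);m=cv2.inRange(h,(18,120,80),(34,255,255))
    k=np.zeros_like(m);cv2.circle(k,near,rad,255,-1);m&=k
    v,u=np.nonzero(m);return u.mean(),v.mean(),len(u)
E
python3 - <<'E'
from h import *
T=cv2.imread("pics/top0.png");S=cv2.imread("pics/scene0.png")
for n,im,p in(("top",T,(194,219)),("scene",S,(306,162))):
    u,v,k=spot(im,p,11);print(n,u,v,k,ray(n,(u,v),.078))
print("axis: lens",ray("top",(178,178),.067))
for nm,p,z in(("cup",(299,210),.07),("bottle",(292,177),.095),("light",(298,128),.012),("blue",(404,182),.078)):print(nm,ray("top",p,z))
s=r.sense();R=cv2.Rodrigues(np.array(s['ee_rot']))[0];print(R.round(4))
cv2.imwrite("pics/crop.png",np.hstack([cv2.resize(T[145:245,85:225],None,fx=3,fy=3),cv2.resize(S[135:235,285:410],(375,300))]))
E
```

```text
top 193.26446280991735 219.1900826446281 121 [0.4487161  0.22929078 0.078     ]
scene 305.42857142857144 161.21428571428572 42 [0.44931193 0.23074622 0.078     ]
axis: lens [0.54863529 0.27022516 0.067     ]
cup [ 0.47101991 -0.01743847  0.07      ]
bottle [5.44917952e-01 5.69697648e-05 9.50000000e-02]
light [ 0.69136204 -0.02460878  0.012     ]
blue [ 0.53613405 -0.26431772  0.078     ]
[[ 9.309e-01  3.652e-01 -3.000e-04]
 [ 3.652e-01 -9.309e-01  1.800e-03]
 [ 4.000e-04 -1.700e-03 -1.000e+00]]
```

View pics/crop.png

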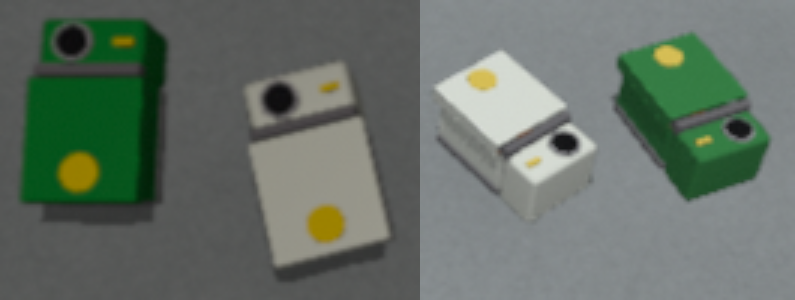

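Crop confirms it: the left dock has a white hatch with a yellow spot and is the target; the other is all green. Both cameras agree on the spot at about (0.449, 0.230, 0.078). From the start, the tool-frame shift is about (0.502, -0.625, 0). I'll travel at z 0.23 with the fingers closed.

Call:
arm_command --series '[0.01, -0.0125, 0, 0, 0.03, -0.0375, 0, 0, 0.05, -0.0625, 0, 0, 0.07, -0.0875, 0, 0, 0.09, -0.1125, 0, 0, 0.11, -0.1375, 0, 0, 0.13, -0.1625, 0, 0, 0.15, -0.1875, 0, 0, 0.17, -0.2125, 0, 0, 0.19, -0.2375, 0, 0]' --grip -1 --newtons 20

```text
t: 0.93
eef_pos: [0.3001, -0.2431, 0.2309]
ee_rot: [-3.086, -0.583, 0.0]
contact_force: [0.9, 0.4, 0.3]
gripper_width: 0.0
gripper_force: 0.0
```

Call:
arm_command --series '[0.02, -0.025, 0, 0, 0.04, -0.05, 0, 0, 0.06, -0.075, 0, 0, 0.08, -0.1, 0, 0, 0.1, -0.125, 0, 0, 0.12, -0.15, 0, 0, 0.14, -0.175, 0, 0, 0.16, -0.2, 0, 0, 0.18, -0.225, 0, 0, 0.19, -0.2375, 0, 0]'

```text
t: 1.77
eef_pos: [0.3903, 0.0486, 0.231]
ee_rot: [-3.085, -0.588, 0.0]
contact_force: [0.9, -0.9, -0.0]
gripper_width: 0.0
gripper_force: 0.0
```

Call:
arm_command --series '[0.02, -0.025, 0, 0, 0.04, -0.05, 0, 0, 0.06, -0.075, 0, 0, 0.08, -0.1, 0, 0, 0.1, -0.123, 0.0, 0, 0.115, -0.141, 0.02, 0, 0.122, -0.15, 0.05, 0, 0.122, -0.15, 0.08, 0, 0.122, -0.15, 0.1, 0, 0.122, -0.15, 0.1, 0]'

```text
t: 2.6
eef_pos: [0.4449, 0.2292, 0.1259]
ee_rot: [3.086, 0.585, -0.017]
contact_force: [-1.0, -1.0, -1.1]
gripper_width: -0.0002
gripper_force: 0.0
```

```bash
python3 - <<'E'
from h import *
a=snapshot("top");b=snapshot("scene");s=r.sense();print(s['t'],s['eef_pos'],s['contact_force'])
cv2.imwrite("pics/a1.png",np.hstack([cv2.resize(a[140:260,130:260],(390,360)),cv2.resize(b[90:210,250:380],(390,360))]))
R=cv2.Rodrigues(np.array(s['ee_rot']))[0];print((R.T@(np.array([.449,.230,.078])-s['eef_pos'])).round(4))
E
```

```text
2.7 [0.44853478 0.22972557 0.1310018 ] [ 0.52379148 -0.11118909  0.88510844]
[ 0.0006 -0.0001  0.053 ]
```

View pics/a1.png

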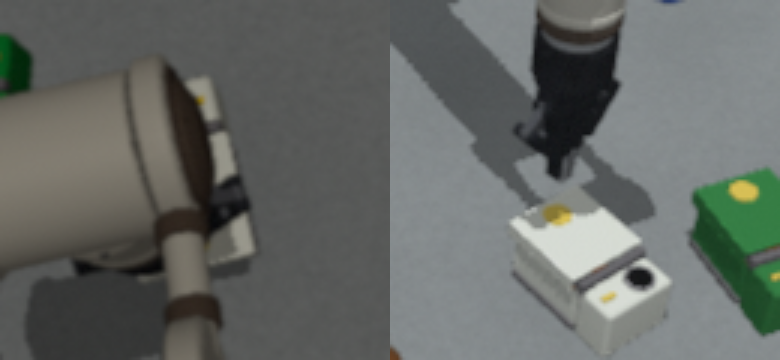

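The scene view shows the closed fingertips directly above the white dock's yellow spot (about (558,215) in the picture), with 53 mm to go. I'll press now, slowly, to the stop.

Call:
arm_command --series '[0.0005, 0, 0.015, 0, 0.0005, 0, 0.03, 0, 0.0005, 0, 0.042, 0, 0.0005, 0, 0.05, 0, 0.0005, 0, 0.054, 0, 0.0005, 0, 0.057, 0, 0.0005, 0, 0.06, 0, 0.0005, 0, 0.062, 0, 0.0005, 0, 0.063, 0, 0.0005, 0, 0.063, 0]'

```text
t: 3.53
eef_pos: [0.4499, 0.2301, 0.0687]
ee_rot: [3.087, 0.584, 0.001]
contact_force: [-0.7, -0.7, 2.3]
gripper_width: -0.0004
gripper_force: 1.2
```

Call:
arm_command --series '[0, 0, 0.001, 0, 0, 0, 0.002, 0, 0, 0, 0.003, 0, 0, 0, 0.003, 0, 0, 0, 0.003, 0, 0, 0, 0.003, 0, 0, 0, 0.003, 0, 0, 0, 0.003, 0, 0, 0, 0.003, 0, 0, 0, 0.003, 0]'

```text
t: 4.37
eef_pos: [0.45, 0.2301, 0.0681]
ee_rot: [3.086, 0.584, 0.0]
contact_force: [-10.3, -3.8, 22.1]
gripper_width: 0.0003
gripper_force: 12.1
```

The force has risen to 22 N, so the hatch is at its stop. Next I'll draw straight up.

Call:
arm_command --series '[0, 0, -0.01, 0, 0, 0, -0.035, 0, 0, 0, -0.065, 0, 0, 0, -0.1, 0, 0, 0, -0.13, 0, 0, 0, -0.155, 0, 0, 0, -0.165, 0, 0, 0, -0.17, 0, 0, 0, -0.17, 0, 0, 0, -0.17, 0]'

```text
t: 5.2
eef_pos: [0.4488, 0.2299, 0.2335]
ee_rot: [3.087, 0.584, -0.004]
contact_force: [-0.4, 0.0, -0.1]
gripper_width: -0.0002
gripper_force: 0.0
```

Call:
arm_command --series '[0, 0, 0, 0, 0, 0, 0, 0, 0, 0, 0, 0, 0, 0, 0, 0, 0, 0, 0, 0, 0, 0, 0, 0, 0, 0, 0, 0, 0, 0, 0, 0, 0, 0, 0, 0, 0, 0, 0, 0]'

```text
t: 6.03
eef_pos: [0.4495, 0.2301, 0.2354]
ee_rot: [-3.087, -0.584, -0.0]
contact_force: [0.7, -0.3, 0.4]
gripper_width: 0.0003
gripper_force: 0.0
```

Call:
arm_command --series '[0, 0, 0, 0, 0, 0, 0, 0, 0, 0, 0, 0, 0, 0, 0, 0, 0, 0, 0, 0, 0, 0, 0, 0, 0, 0, 0, 0, 0, 0, 0, 0, 0, 0, 0, 0, 0, 0, 0, 0]'

```text
t: 6.87
eef_pos: [0.4495, 0.23, 0.2353]
ee_rot: [3.087, 0.584, -0.0]
contact_force: [-0.5, -0.1, 0.2]
gripper_width: -0.0
gripper_force: 0.0
```

Call:
arm_command --series '[0, 0, 0, 0, 0, 0, 0, 0, 0, 0, 0, 0, 0, 0, 0, 0, 0, 0, 0, 0, 0, 0, 0, 0, 0, 0, 0, 0, 0, 0, 0, 0, 0, 0, 0, 0, 0, 0, 0, 0]'

```text
t: 7.7
eef_pos: [0.4495, 0.23, 0.2353]
ee_rot: [-3.087, -0.584, 0.0]
contact_force: [0.2, -0.1, 0.9]
gripper_width: 0.0001
gripper_force: 0.0
```

```bash
python3 - <<'E'
from h import *
b=snapshot("scene");s=r.sense();print(s['t'],s['eef_pos'],s['contact_force'])
cv2.imwrite("pics/b1.png",cv2.resize(b[60:290,80:420],None,fx=2.3,fy=2.3))
E
```

```text
7.75 [0.44951943 0.2300613  0.23530982] [ 0.10987121 -0.4109763  -0.60212877]
```

View pics/b1.png

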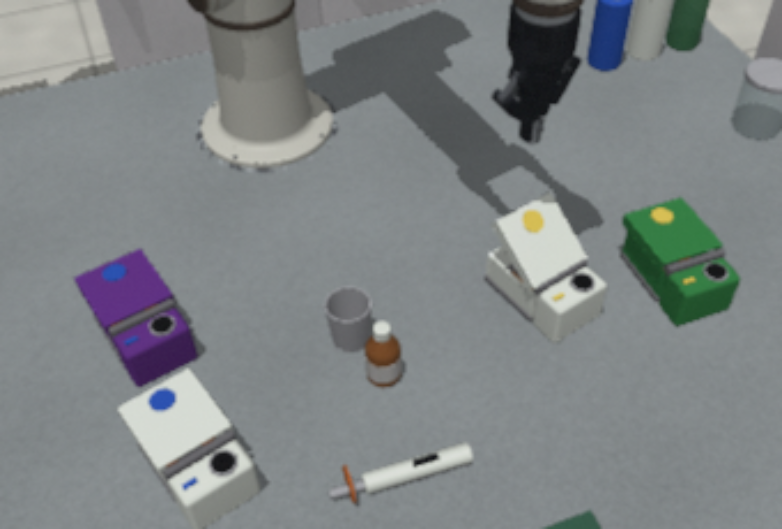

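The yellow hatch stands open (spot at (533,221) in the crop), about 2.5 s after release and with the gripper well clear. The blue hatch is shut, and the cup, bottle and light haven't moved.

```bash
python3 -c "
from workcell import r
print(r.job_done())"
```

```text
the job is handed in; nothing more can be done
None
```

The yellow dock's hatch was pressed once to its stop, popped open and stayed open for over two seconds with the hand clear; nothing else was disturbed, and the job is handed in (no verdict was returned).

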